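Put the mixed-up robot-kit parts back in their own trays

ROBOT

A 6-joint arm with a two-finger parallel gripper is mounted at the origin on the work surface. World frame = base frame: x ahead of the robot, y to its left, z up, the work surface at z = 0. Lengths are in m, angles in rad, forces in N, time in s.
With the tool pointing down it reaches from about 0.25 to 0.725 m from the base axis. Payload 4 kg.
Tool frame: the origin (TCP) lies on the centre line of the jaws, within the pads' length; the fingertips stand ahead of it and the grasp point (between the pads) lies 11 mm behind it (bot.tip_extent is the z of the fingertips in the tool frame, in m); z points along the fingers, y is the direction in which the jaws open and shut (so a half turn about z gives the same grasp; the last joint's range is limited). The gripper opens to 85 mm and grips with 20 to 120 N. Pads are 22 mm wide; open, the fingers measure 114 mm over their backs; the gripper's body (76 mm by 85 mm) begins 54 mm behind the grasp point. The pads swing forward as they close: fully open they stand 13 mm farther back than shut.
Start: joints at [-1.268, 0.241, 0.005, 1.335, 0, 1.571], TCP at [0.149, -0.477, 0.239] pointing down, gripper open.
Joint ranges: [-2.72, 2.72], [-1.05, 1.87], [-1.09, 1.28], [-1.99, 2.15], [-1.42, 1.44], [-3.14, 3.14]. Speed limits (rad/s): [2.79, 2.79, 3.14, 3.14, 3.14, 3.14].

INTERFACE

Orientations are given as a unit quaternion [x, y, z, w].
In Python, from workcell import bot gives the robot as it stands.
- The arm moves only by the shell command python3 -m jog 'ROWS'. ROWS is JSON, a list that holds one entry, the list of rows, each a list of 7 numbers: the shift along the world's x, y, z in m, then the turn, a rotation vector about the world's x, y, z in degrees, then the closure in counts, from 0 (fully open) to 255 (shut). In form: [[[tx, ty, tz, ax, ay, az, fingers], ...]]. A call has 1 to 10 rows; each row is the pose to reach, as a shift and turn from the pose commanded when the call began; what a row does not reach only later rows make up. A row lasts 1/12 s, in which the tool goes at most 41.7 mm and 7.16 degrees, less where a joint would pass 70% of its speed; a pose out of reach is approached as far as the arm can. A call with a gripper value outside its range is refused whole. The fingers move at their own pace and stop on an object; the grip force is fixed at half the most. Time passes only in rows, so rows that repeat a pose let the fingers close. It gives the time, the measured TCP pose, the force and the opening at its end, in the units of the state.
- bot.get_obs(): the state, without advancing time (a new reading comes with each control period).
- bot.camera(name): name is "side" or "top" or "wrist"; returns the picture (420x560x3 uint8, blue, green, red); there is no depth.
- bot.camera_model(name): a dict with "K" (3x3 intrinsics, pixels), "T" (4x4, takes a point from camera to world coordinates). Camera axes: x right, y down, z forward; pixel columns grow to the right and rows downward; lengths in m; the calibration is good to about 2 mm. A picture is of the moment at which its call begins: read the wrist's pose just before it. camera_model takes no time and is no camera call; for the wrist camera it gives the pose at the moment of the call.
- bot.job_done(): hands the job in, once; it reports no verdict.
The state is a dict: "clock": time; "joint_pos": joint angles; "joint_vel": joint speeds; "tau": joint torques, N m; "eef_pos": TCP position; "tool_rot": TCP orientation; "ft_force": force on the tool from outside, world axes, zero at the start; "ft_torque": the same for the moment, N m; "grip_width": finger opening in m.
Only numpy, scipy, OpenCV 4.12 (cv2) and the standard library are available. Lean on these libraries where they do the work, as an engineer would, in place of code of your own. Each camera call takes 0.05 s, during which the arm holds its last target. There are 200 camera calls.

TASK

The last class put the wheel, the motor and the L-shaped beam back into each other's trays. Using the empty tray with the blank tag as the halfway place, move each part to the tray whose tag pictures it, so that in the end each lies flat in the middle of its own tray, whichever way it is turned. Do not knock over or push away the two battery cells standing between the trays.

Things in the scene. Friction and masses are not known exactly. Their poses are not given: they have to be found in the camera images.
- wheel: Small model wheel lying flat: black ridged rubber tyre with a sunken grey hub, a disc 52 mm in diameter and 38 mm high, about 60 g. Origin: centre of its underside; z up along its axle. It starts in a wrong tray.
- motor: Small geared motor: a grey block with one black end, 60 mm (x) by 34 mm (y) by 36 mm high, with a thin steel shaft sticking out 13 mm at mid-height from its +x end; about 100 g. Origin: centre of the block's underside, z up. It starts in a wrong tray.
- beam: L-shaped aluminium beam with small dark holes, lying flat, 30 mm high, legs 14 mm thick, about 60 g. Origin: centre of its 80 mm (x) by 44 mm (y) outline at its underside, z up. The long leg runs along x (x -40 to 40) at y -22 to -8; the short leg, at x 26 to 40, reaches to y +22. It starts in a wrong tray.
- tray_wheel: The wheel's tray: shallow plywood tray, fixed. Square, 120 mm outside, 112 mm inside the rim; floor 4 mm, rim top 8 mm above the table. Origin: centre of the square at table level, z up. A white tag with a grey edge, 50 x 120 mm, 6 mm high, adjoins its +x side (away from the robot, turned up to 12 degrees), centred 85 mm from the origin; its black picture is a round ring with a dot in it.
- tray_motor: The motor's tray: shallow plywood tray, fixed. Square, 120 mm outside, 112 mm inside the rim; floor 4 mm, rim top 8 mm above the table. Origin: centre of the square at table level, z up. A white tag with a grey edge, 50 x 120 mm, 6 mm high, adjoins its +x side (away from the robot, turned up to 12 degrees), centred 85 mm from the origin; its black picture is a rectangle with a narrow stub at one end.
- tray_beam: The beam's tray: shallow plywood tray, fixed. Square, 120 mm outside, 112 mm inside the rim; floor 4 mm, rim top 8 mm above the table. Origin: centre of the square at table level, z up. A white tag with a grey edge, 50 x 120 mm, 6 mm high, adjoins its +x side (away from the robot, turned up to 12 degrees), centred 85 mm from the origin; its black picture is an L.
- tray_spare: The spare tray, empty at the start: shallow plywood tray, fixed. Square, 120 mm outside, 112 mm inside the rim; floor 4 mm, rim top 8 mm above the table. Origin: centre of the square at table level, z up. A white tag with a grey edge, 50 x 120 mm, 6 mm high, adjoins its +x side (away from the robot, turned up to 12 degrees), centred 85 mm from the origin; it is blank (no picture).
- cell_a: Loose battery cell standing upright on the table in the gap between the two middle trays: grey cylinder with a copper band, 17 mm in diameter, 48 mm high with its small steel nub, 30 g. Origin: centre of its underside, z up. Bystander.
- cell_b: A second such battery cell, standing upright in the gap between the two leftmost (+y) trays. Same size and origin. Bystander.
Mind the look-alikes: they are no part of the job. What is shaped like the wheel but blue or yellow is not meant.

How it is judged:
On the way:
1. one of the three parts has been set down flat and released in the spare tray (((horizontal distance between wheel and tray_spare below 0.035 m and z of wheel in the frame of tray_spare below 0.008 m and contact force between wheel and the fingers below 0.05 N and linear speed of wheel below 0.02 m/s) or (horizontal distance between motor and tray_spare below 0.035 m and z of motor in the frame of tray_spare below 0.008 m and contact force between motor and the fingers below 0.05 N and linear speed of motor below 0.02 m/s) or (horizontal distance between beam and tray_spare below 0.035 m and z of beam in the frame of tray_spare below 0.008 m and contact force between beam and the fingers below 0.05 N and linear speed of beam below 0.02 m/s))), for 0.2 s.
At the end, for the whole second after the job is handed in: The wheel, the motor and the beam each lie flat (tilt under 0.1 rad) on the floor of their own tray, their origins within 15 mm (horizontally) of that tray's origin, released and at rest; the way they are turned does not matter (horizontal distance between wheel and tray_wheel below 0.015 m and z of wheel in the frame of tray_wheel below 0.008 m and angle between each of wheel, motor, beam's own z axis and vertical below 0.1 rad and contact force between each of wheel, motor, beam and the fingers below 0.05 N and linear speed of each of wheel, motor, beam below 0.02 m/s and horizontal distance between motor and tray_motor below 0.015 m and z of motor in the frame of tray_motor below 0.008 m and horizontal distance between beam and tray_beam below 0.015 m and z of beam in the frame of tray_beam below 0.008 m); the robot touches nothing.
It fails at once if battery cell_a knocked over or shifted by more than 25 mm (angle between cell_a's own z axis and vertical above 0.4 rad or distance of cell_a from where it was at the start of the episode above 0.025 m).
It fails at once if battery cell_b knocked over or shifted by more than 25 mm (angle between cell_b's own z axis and vertical above 0.4 rad or distance of cell_b from where it was at the start of the episode above 0.025 m).
It also fails if it takes over 106 s, if anything falls off the work surface, if the arm or the gripper's body presses on something with over 40 N, if the wrist force passes 120 N, or if a joint passes its speed limit or range.

## Working session

There is one attempt and no reset: what is moved stays moved. The work goes in short steps, Python scripts to look and compute and a shell command to move; the robot and the scene stay as the last step left them, time stands still between calls to the robot, and variables do not carry over. Pictures are saved under pics/ and viewed, about 12 in all and at most 16, crops included, and the job is handed in when it is done.

```bash
mkdir -p pics; ls
python3 - <<'E'
from workcell import bot
import cv2
o=bot.get_obs();print(o['clock'],o['eef_pos'],o['tool_rot'],o['grip_width'],bot.tip_extent)
for n in ['top','side']:
    im=bot.camera(n);cv2.imwrite(f'pics/{n}0.png',im);m=bot.camera_model(n);print(n,m['K'],m['T'])
E
```

```text
pics
0.0 [ 0.14891407 -0.47666944  0.23841464] [ 9.88559156e-01  1.50830041e-01 -1.60584606e-04 -1.03310485e-03] 0.08518948293256232 0.008
top [[419.46812244   0.         280.96559664]
 [  0.         419.46812244 209.48890246]
 [  0.           0.           1.        ]] [[ 0.02582885 -0.98249371  0.18449657  0.39212662]
 [-0.99925945 -0.03064027 -0.02327497  0.01699207]
 [ 0.02852053 -0.18375878 -0.98255753  0.86965212]
 [ 0.          0.          0.          1.        ]]
side [[513.96198614   0.         278.50975381]
 [  0.         513.96198614 214.16714717]
 [  0.           0.           1.        ]] [[-0.98256487 -0.11880816  0.14300665  0.41390505]
 [-0.18498475  0.70178603 -0.68795132  0.64303489]
 [-0.01862584 -0.70241085 -0.71152799  0.72594255]
 [ 0.          0.          0.          1.        ]]
```

View pics/top0.png

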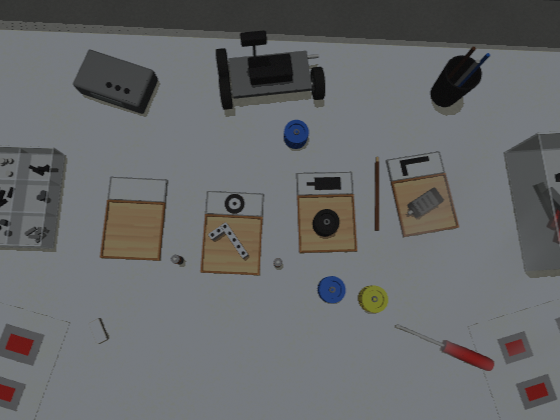

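View pics/side0.png

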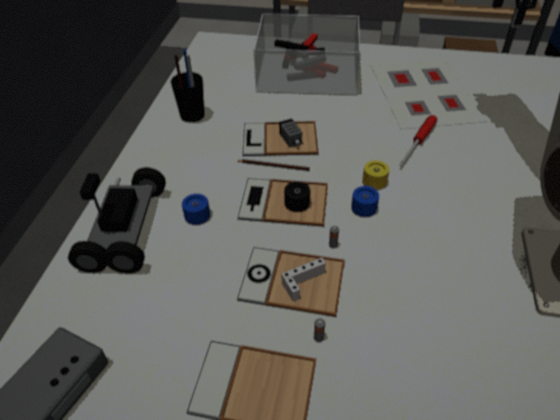

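The top view shows four trays. Left to right, the spare is at (134,230), tray_wheel at (232,245) holding the beam, tray_motor at (327,224) holding the wheel, and tray_beam at (425,205) holding the motor. The cells are at (177,260) and (278,263).
Wheel candidates are the black one at (326,222), blue ones at (296,132) and (332,290), and a yellow one at (374,299). Only the black one, in a tray, fits the description.

```bash
cat > h.py <<'E'
import numpy as np,cv2
from workcell import bot
def ray(px,z,m):
    """pixels (N,2) -> world points on plane z"""
    p=np.atleast_2d(np.asarray(px,float)); d=np.c_[p,np.ones(len(p))]@np.linalg.inv(m['K']).T@m['T'][:3,:3].T
    o=m['T'][:3,3]; return o+d*((z-o[2])/d[:,2])[:,None]
def proj(P,m):
    q=(np.atleast_2d(P)-m['T'][:3,3])@m['T'][:3,:3]; q=q@m['K'].T; return q[:,:2]/q[:,2:]
E
python3 - <<'E'
from h import *
im=cv2.imread('pics/top0.png');m=bot.camera_model('top')
hsv=cv2.cvtColor(im,cv2.COLOR_BGR2HSV)
wood=cv2.inRange(hsv,(5,60,60),(30,255,255))
wood[:150]=0;wood[280:]=0
c,_=cv2.findContours(wood,cv2.RETR_EXTERNAL,cv2.CHAIN_APPROX_NONE)
vis=im.copy()
for k in c:
    if cv2.contourArea(k)<1500: continue
    r=cv2.minAreaRect(k);b=cv2.boxPoints(r)
    w=ray(b,.008,m); e=w[1]-w[0]
    print('tray px',np.round(r[0]),'xyz',w.mean(0).round(4),'sides',[np.linalg.norm(w[i]-w[i-1]).round(4) for i in range(4)],'ang',[np.degrees(np.arctan2(*(w[1]-w[0])[[1,0]])).round(1)])
    cv2.polylines(vis,[b.astype(int)],True,(0,255,0),1)
    # part inside
    mask=np.zeros(wood.shape,np.uint8); r2=(r[0],(r[1][0]-10,r[1][1]-10),r[2])
    cv2.fillPoly(mask,[cv2.boxPoints(r2).astype(int)],255)
    part=mask&cv2.bitwise_not(cv2.inRange(hsv,(5,70,60),(30,255,255)))
    pc,_=cv2.findContours(part,cv2.RETR_EXTERNAL,cv2.CHAIN_APPROX_NONE)
    for q in pc:
        if cv2.contourArea(q)>100:
            rr=cv2.minAreaRect(q);print('  part',rr);cv2.drawContours(vis,[q],-1,(0,0,255),1)
for px in [(177,260),(278,263)]: print('cell',ray(px,.048,m).round(3))
both=np.hstack([cv2.resize(v[140:290,90:470],None,fx=2,fy=2,interpolation=cv2.INTER_CUBIC) for v in [vis]]+[])
raw=cv2.resize(im[140:290,90:470],None,fx=2,fy=2,interpolation=cv2.INTER_CUBIC)
cv2.imwrite('pics/c1.png',np.clip(np.vstack([both,raw])*1.4,0,255).astype(np.uint8))
E
```

```text
tray px [231. 244.] xyz [0.4793 0.0969 0.008 ] sides [np.float64(0.1201), np.float64(0.1208), np.float64(0.1232), np.float64(0.1211)] ang [np.float64(0.5)]
  part ((227.87802124023438, 244.28775024414062), (40.89825439453125, 22.45836067199707), 55.7131233215332)
tray px [132. 230.] xyz [0.503  0.3008 0.008 ] sides [np.float64(0.1239), np.float64(0.1212), np.float64(0.1272), np.float64(0.1213)] ang [np.float64(3.0)]
tray px [327. 223.] xyz [ 0.5291 -0.0994  0.008 ] sides [np.float64(0.1209), np.float64(0.1226), np.float64(0.1215), np.float64(0.1195)] ang [np.float64(-86.5)]
  part ((325.5, 222.5), (27.0, 25.0), 90.0)
tray px [425. 204.] xyz [ 0.5761 -0.3075  0.008 ] sides [np.float64(0.1237), np.float64(0.1254), np.float64(0.125), np.float64(0.1222)] ang [np.float64(-76.7)]
  part ((425.80767822265625, 208.5384521484375), (39.419342041015625, 40.9882698059082), 78.69007110595703)
cell [[0.441 0.196 0.048]]
cell [[0.44  0.001 0.048]]
```

View pics/c1.png

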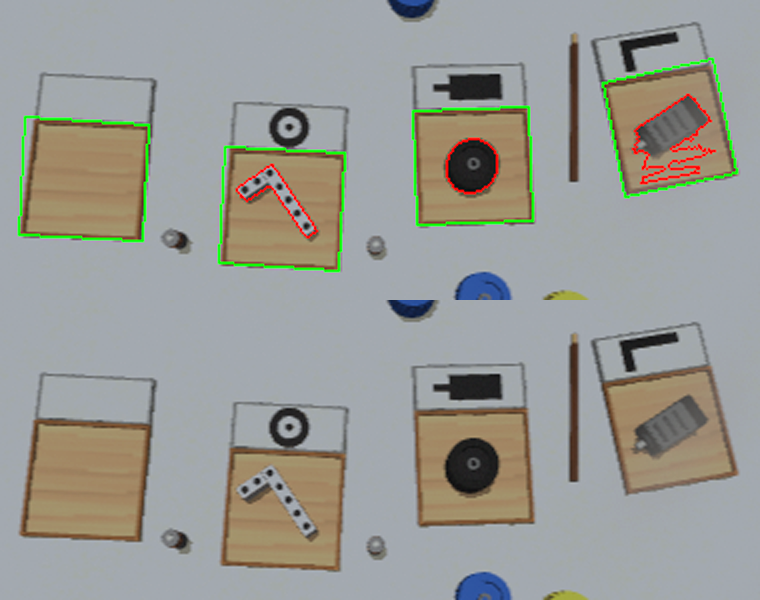

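The crop confirms the picks: the black wheel lies on the tray with the motor tag, the beam on the ring tag and the motor on the L tag. The blue and yellow wheels lie outside the trays. My plan is to move wheel→spare, motor→tray_motor, beam→tray_beam, then wheel→tray_wheel. First I'll measure, then hover over the wheel.

```bash
python3 - <<'E'
from h import *
m=bot.camera_model('top'); f=lambda pts:np.array(pts,float)/2+[90,-10]   # lower crop coordinates
print('wheel hub',ray(f([(472,464)]),.040,m).round(4))
b=ray(f([(270,473),(307,526),(242,489)]),.034,m);print('beam holes corner,end,short',b.round(4),np.linalg.norm(b[0]-b[1]),np.linalg.norm(b[0]-b[2]))
for n,c in dict(spare=[(36,423),(153,427),(141,541),(21,536)],wheel=[(232,449),(347,453),(340,570),(222,564)],motor=[(416,410),(530,407),(535,523),(418,525)],beam=[(604,383),(711,363),(738,474),(627,493)]).items():
    print(n,ray(f(c),.008,m).mean(0).round(4))
E
python3 -m jog '[[[0.03,0.03,0,0,0,0,0],[0.06,0.06,0,0,0,0,0],[0.09,0.09,0,0,0,0,0],[0.12,0.12,0,0,0,0,0],[0.15,0.15,0,0,0,0,0],[0.18,0.18,0,0,0,0,0],[0.21,0.21,0,0,0,0,0],[0.24,0.24,0,0,0,0,0],[0.265,0.265,0,0,0,0,0],[0.265,0.265,0,0,0,0,0]]]'
```

```text
wheel hub [[ 0.5252 -0.0937  0.04  ]]
beam holes corner,end,short [[0.5109 0.1085 0.034 ]
 [0.4589 0.0693 0.034 ]
 [0.4939 0.1355 0.034 ]] 0.06508107636336871 0.03188995589461733
spare [0.5007 0.2969 0.008 ]
wheel [0.4785 0.0938 0.008 ]
motor [ 0.5288 -0.101   0.008 ]
beam [ 0.5757 -0.3081  0.008 ]
clock: 0.93
eef_pos: [0.4183, -0.2072, 0.2389]
tool_rot: [0.988, 0.155, 0.001, -0.001]
ft_force: [0.4, -1.0, 0.3]
grip_width: 0.0855
```

```bash
python3 -m jog '[[[0.025,0.027,-0.01,0,0,0,0],[0.05,0.054,-0.03,0,0,0,0],[0.075,0.081,-0.05,0,0,0,0],[0.1,0.108,-0.07,0,0,0,0],[0.111,0.117,-0.08,0,0,0,0],[0.111,0.117,-0.08,0,0,0,0],[0.111,0.117,-0.08,0,0,0,0]]]'
python3 - <<'E'
from h import *
m=bot.camera_model('wrist');im=bot.camera('wrist');o=bot.get_obs();print(o['joint_pos'].round(2) if hasattr(o['joint_pos'],'round') else o['joint_pos'],o['eef_pos'],m['T'].round(3))
p=proj([[.5252,-.0937,.042],[.5288,-.101,.008],[o['eef_pos'][0],o['eef_pos'][1],.042]],m);print(p)
for q in p: cv2.drawMarker(im,tuple(int(v) for v in q),(0,0,255),0,12)
cv2.imwrite('pics/w1.png',im)
E
```

```text
clock: 1.52
eef_pos: [0.5243, -0.0948, 0.1579]
tool_rot: [0.988, 0.152, -0.002, -0.0]
ft_force: [-0.2, -0.2, -0.2]
grip_width: 0.0855
[-0.18  0.35 -0.05  1.17 -0.    2.66] [ 0.52439371 -0.09557564  0.15893167] [[ 0.299 -0.915 -0.27   0.592]
 [-0.954 -0.287 -0.084 -0.074]
 [-0.001  0.282 -0.959  0.291]
 [ 0.     0.     0.     1.   ]]
[[278.63631295 200.75432238]
 [287.4995074  189.51594635]
 [280.51782884 202.31059235]]
```

View pics/w1.png

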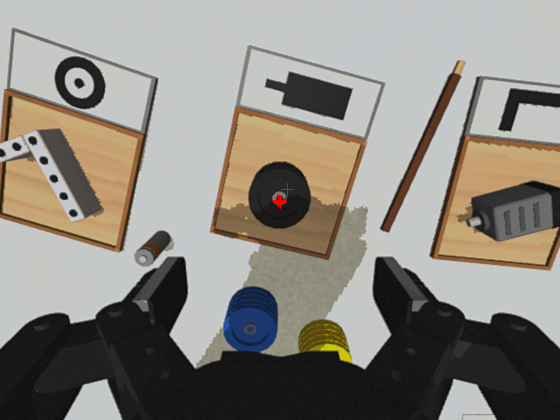

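The wrist view shows the wheel's hub at (279,198), within 3 px of the projected estimate. I'm descending and gripping.

```bash
python3 -m jog '[[[0,0.001,-0.03,0,0,0,0],[0,0.001,-0.06,0,0,0,0],[0,0.001,-0.09,0,0,0,0],[0,0.001,-0.115,0,0,0,0],[0,0.001,-0.136,0,0,0,0],[0,0.001,-0.136,0,0,0,0],[0,0.001,-0.136,0,0,0,0],[0,0.001,-0.136,0,0,0,255],[0,0.001,-0.136,0,0,0,255],[0,0.001,-0.136,0,0,0,255]]]'; python3 -m jog '[[[0,0,0,0,0,0,255],[0,0,0,0,0,0,255],[0,0,0,0,0,0,255],[0,0,0,0,0,0,255]]]'
```

```text
clock: 2.4
eef_pos: [0.5266, -0.0947, 0.0253]
tool_rot: [0.989, 0.151, 0.002, 0.001]
ft_force: [-0.6, 2.1, 7.6]
grip_width: 0.0517
clock: 2.73
eef_pos: [0.5269, -0.0947, 0.0258]
tool_rot: [0.989, 0.151, 0.002, 0.001]
ft_force: [-0.4, -0.9, 5.7]
grip_width: 0.0502
```

```bash
python3 -m jog '[[[0,0,0.03,0,0,0,255],[0,0,0.06,0,0,0,255],[0,0,0.1,0,0,0,255],[0,0.035,0.11,0,0,4,255],[0,0.07,0.11,0,0,8,255],[0,0.105,0.11,0,0,12,255],[0,0.14,0.11,0,0,16,255],[0,0.175,0.11,0,0,20,255],[0,0.21,0.11,0,0,24,255],[0,0.21,0.11,0,0,24,255]]]'; python3 -m jog '[[[-0.005,0.035,0,0,0,4,255],[-0.01,0.07,0,0,0,8,255],[-0.015,0.105,0,0,0,12,255],[-0.02,0.14,0,0,0,16,255],[-0.025,0.17,0,0,0,18,255],[-0.026,0.181,0,0,0,18,255],[-0.026,0.181,0,0,0,18,255],[-0.026,0.181,0,0,0,18,255]]]'
python3 - <<'E'
from h import *
m=bot.camera_model('wrist');im=bot.camera('wrist');o=bot.get_obs();print(np.round(o['joint_pos'],2),o['eef_pos'])
p=proj([[.5007,.2969,.008],[o['eef_pos'][0],o['eef_pos'][1],.008]],m);print(p)
for q in p: cv2.drawMarker(im,tuple(int(v) for v in q),(0,0,255),0,12)
cv2.imwrite('pics/w2.png',im)
E
```

```text
clock: 3.57
eef_pos: [0.5254, 0.1218, 0.1346]
tool_rot: [0.934, 0.357, 0.002, -0.001]
ft_force: [0.3, -0.5, -0.3]
grip_width: 0.0502
clock: 4.23
eef_pos: [0.4991, 0.2966, 0.1337]
tool_rot: [0.869, 0.495, 0.0, 0.0]
ft_force: [0.6, -0.1, -0.6]
grip_width: 0.0504
[ 0.54  0.46  0.04  1.15 -0.    2.64] [0.49920092 0.29578479 0.13356732]
[[280.99736232 198.11064671]
 [280.15068629 200.0604196 ]]
```

View pics/w2.png

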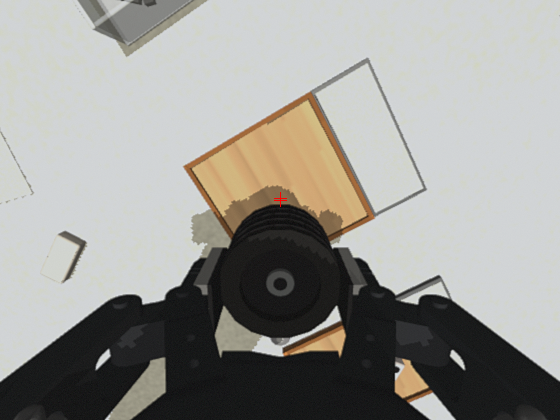

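```bash
python3 -m jog '[[[0,0,-0.035,0,0,0,255],[0,0,-0.07,0,0,0,255],[0,0,-0.095,0,0,0,255],[0,0,-0.103,0,0,0,255],[0,0,-0.107,0,0,0,255],[0,0,-0.107,0,0,0,255],[0,0,-0.107,0,0,0,40],[0,0,-0.107,0,0,0,40],[0,0,-0.107,0,0,0,40],[0,0,-0.107,0,0,0,40]]]'; python3 -m jog '[[[0,0,0,0,0,0,0],[0,0,0,0,0,0,0],[0,0,0.03,0,0,0,0],[0,0,0.06,0,0,0,0],[0,0,0.1,0,0,0,0],[0,-0.03,0.13,0,0,-4,0],[0,-0.07,0.14,0,0,-8,0],[0,-0.11,0.14,0,0,-12,0],[0,-0.15,0.14,0,0,-16,0],[0,-0.15,0.14,0,0,-16,0]]]'
python3 - <<'E'
from h import *
m=bot.camera_model('top');im=bot.camera('top');o=bot.get_obs();print(np.round(o['joint_pos'],2),o['eef_pos'])
cv2.imwrite('pics/top2.png',np.clip(cv2.resize(im[130:330,80:480],None,fx=2,fy=2,interpolation=cv2.INTER_CUBIC)*1.4,0,255).astype(np.uint8))
E
```

```text
clock: 5.12
eef_pos: [0.4999, 0.2968, 0.0271]
tool_rot: [0.869, 0.495, 0.001, -0.0]
ft_force: [1.0, -0.2, -0.4]
grip_width: 0.0719
clock: 5.95
eef_pos: [0.4986, 0.1408, 0.1669]
tool_rot: [0.931, 0.365, -0.001, 0.001]
ft_force: [-0.4, 1.1, 0.1]
grip_width: 0.085
[ 0.28  0.32 -0.08  1.17 -0.    2.67] [0.4989464  0.14358157 0.16675259]
```

View pics/top2.png

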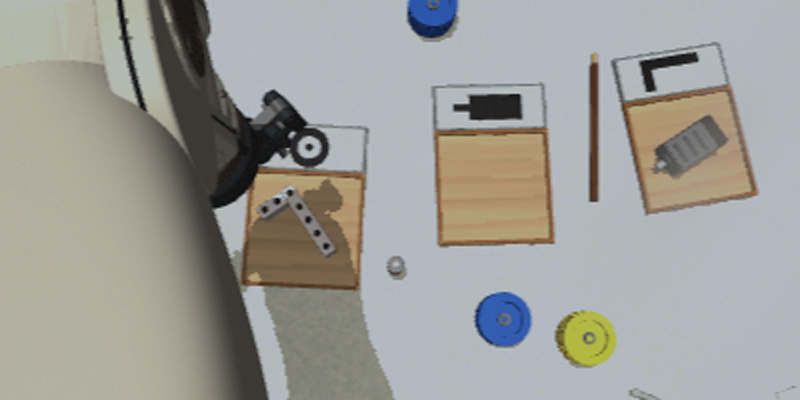

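The top view shows tray_motor empty and cell_a standing at (396,266) in this crop. The arm hides the spare tray. Next is the motor.

```bash
python3 -m jog '[[[0.005,-0.04,0,0,0,7,0],[0.01,-0.08,0,0,0,14,0],[0.015,-0.12,0,0,0,21,0],[0.02,-0.16,0,0,0,28,0],[0.025,-0.2,0,0,0,35,0],[0.03,-0.24,0,0,0,42,0],[0.035,-0.28,0,0,0,49,0],[0.04,-0.32,0,0,0,56,0],[0.045,-0.36,0,0,0,63,0],[0.05,-0.4,0,0,0,70,0]]]'; python3 -m jog '[[[0.005,-0.03,0,0,0,7,0],[0.005,-0.057,0,0,0,7,0],[0.005,-0.057,0,0,0,7,0],[0.005,-0.057,0,0,0,7,0],[0.005,-0.057,0,0,0,7,0]]]'
python3 - <<'E'
from h import *
m=bot.camera_model('wrist');im=bot.camera('wrist');o=bot.get_obs();print(np.round(o['joint_pos'],2),o['eef_pos'])
np.savez('wm.npz',K=m['K'],T=m['T']);cv2.imwrite('pics/w3.png',im)
t=bot.camera('top');mt=bot.camera_model('top');cv2.imwrite('pics/t3.png',t)
E
```

```text
clock: 6.83
eef_pos: [0.5473, -0.2322, 0.1661]
tool_rot: [0.577, 0.817, 0.0, -0.0]
ft_force: [0.2, 0.5, -0.2]
grip_width: 0.0848
clock: 7.25
eef_pos: [0.5518, -0.2875, 0.1657]
tool_rot: [0.53, 0.848, 0.0, -0.001]
ft_force: [0.3, 0.1, 0.5]
grip_width: 0.0855
[-0.48  0.52  0.23  1.28  0.    0.64] [ 0.55182156 -0.28703899  0.16593688]
```

View pics/w3.png

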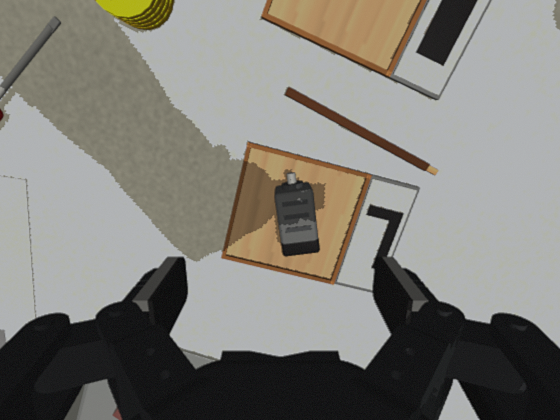

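Run:
```python
from h import *
z=np.load('wm.npz');im=cv2.imread('pics/w3.png')
P=ray([(275,183),(312,180),(319,240),(282,245),(319,248),(282,256)],.04,z);print(P.round(4))
print(np.linalg.norm(P[0]-P[1]),np.linalg.norm(P[1]-P[2]),np.linalg.norm(P[2]-P[3]),np.linalg.norm(P[1]-P[4]))
print('shaft',ray([(292,176)],.022,z),'base',ray([(293,186)],.022,z))
c=cv2.resize(im[160:270,245:355],None,fx=6,fy=6,interpolation=cv2.INTER_CUBIC)
cv2.imwrite('pics/c3.png',np.clip(c*2.2,0,255).astype(np.uint8)[:,:][:600])
```

```text
[[ 0.5417 -0.2764  0.04  ]
 [ 0.5685 -0.2605  0.04  ]
 [ 0.5992 -0.3057  0.04  ]
 [ 0.5718 -0.3244  0.04  ]
 [ 0.6028 -0.3125  0.04  ]
 [ 0.5765 -0.334   0.04  ]]
0.031147790276341753 0.054679858631647905 0.03313513618230392 0.0623317510319978
shaft [[ 0.55401543 -0.26758601  0.022     ]] base [[ 0.55892804 -0.27536386  0.022     ]]
```

View pics/c3.png

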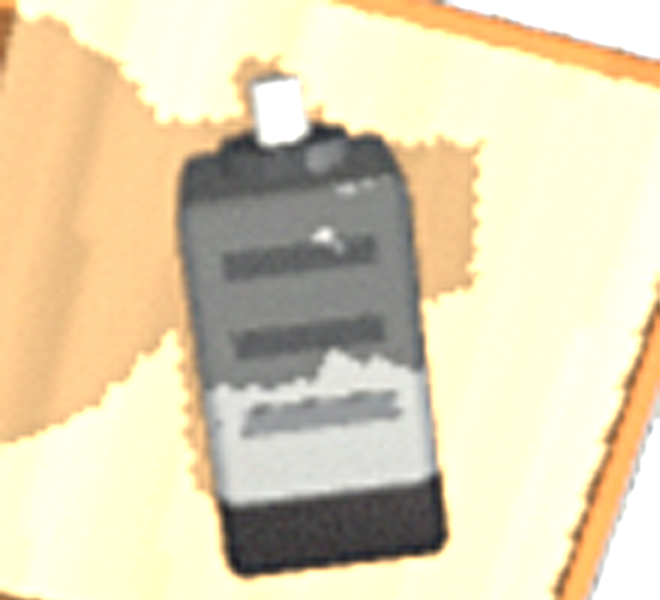

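Run:
```python
from h import *
from scipy.spatial.transform import Rotation as R
z=np.load('wm.npz')
P=ray([(276.2,193.8),(312.5,189.7),(318.8,251.7),(284.5,255.8)],.04,z);c=P.mean(0)
print(c,[np.linalg.norm(P[i]-P[i-1]).round(4) for i in range(4)])
ax=(P[0]+P[1]-P[2]-P[3]);print('shaft dir deg',np.degrees(np.arctan2(ax[1],ax[0])))
o=bot.get_obs();M=R.from_quat(o['tool_rot']).as_matrix();print('tool y deg',np.degrees(np.arctan2(M[1,1],M[0,1])),'shift',c[:2]-o['eef_pos'][:2])
```

```text
[ 0.57555081 -0.30015069  0.04      ] [np.float64(0.058), np.float64(0.0309), np.float64(0.0575), np.float64(0.031)]
shaft dir deg 123.28853617036596
tool y deg 26.12452164309844 shift [ 0.0236904  -0.01327078]
```

The motor's block top is centred near (297,222) in the wrist picture, which puts it at (0.5755,-0.300), with the shaft direction at 123°.

```bash
python3 -m jog '[[[0.012,-0.007,0,0,0,4,0],[0.024,-0.013,-0.02,0,0,7,0],[0.024,-0.013,-0.05,0,0,7,0],[0.024,-0.013,-0.08,0,0,7,0],[0.024,-0.013,-0.11,0,0,7,0],[0.024,-0.013,-0.13,0,0,7,0],[0.024,-0.013,-0.144,0,0,7,0],[0.024,-0.013,-0.144,0,0,7,0],[0.024,-0.013,-0.144,0,0,7,255],[0.024,-0.013,-0.144,0,0,7,255]]]'; python3 -m jog '[[[0,0,0,0,0,0,255],[0,0,0,0,0,0,255],[0,0,0,0,0,0,255],[0,0,0,0,0,0,255],[0,0,0,0,0,0,255],[0,0,0,0,0,0,255]]]'
```

```text
clock: 8.18
eef_pos: [0.5767, -0.3012, 0.0238]
tool_rot: [0.477, 0.879, 0.0, 0.001]
ft_force: [0.0, 0.0, -0.3]
grip_width: 0.0638
clock: 8.68
eef_pos: [0.5768, -0.3023, 0.0243]
tool_rot: [0.477, 0.879, 0.0, 0.002]
ft_force: [-0.4, 0.2, 5.9]
grip_width: 0.0329
```

```bash
python3 -m jog '[[[0,0,0.03,0,0,0,255],[0,0,0.06,0,0,0,255],[0,0,0.09,0,0,0,255],[-0.009,0.035,0.09,0,0,0,255],[-0.018,0.07,0.09,0,0,0,255],[-0.027,0.105,0.09,0,0,0,255],[-0.036,0.14,0.09,0,0,0,255],[-0.042,0.175,0.09,0,0,0,255],[-0.048,0.201,0.09,0,0,0,255],[-0.048,0.201,0.09,0,0,0,255]]]';  python3 -m jog '[[[0,0,0,0,0,0,255],[0,0,0,0,0,0,255]]]'
python3 - <<'E'
from h import *
m=bot.camera_model('wrist');im=bot.camera('wrist');o=bot.get_obs();print(np.round(o['joint_pos'],2),o['eef_pos'])
p=proj([[.5288,-.101,.008],[o['eef_pos'][0],o['eef_pos'][1],.008]],m);print(p)
for q in p: cv2.drawMarker(im,tuple(int(v) for v in q),(0,0,255),0,12)
cv2.imwrite('pics/w4.png',im)
E
```

```text
clock: 9.52
eef_pos: [0.5253, -0.096, 0.1121]
tool_rot: [0.475, 0.88, 0.0, -0.002]
ft_force: [0.1, 0.4, -0.9]
grip_width: 0.0329
clock: 9.68
eef_pos: [0.5277, -0.101, 0.1124]
tool_rot: [0.477, 0.879, -0.0, 0.0]
ft_force: [0.2, -0.9, -0.5]
grip_width: 0.033
[-0.19  0.4  -0.11  1.06 -0.    0.81] [ 0.52785804 -0.10150731  0.11241823]
[[281.18952278 207.00370092]
 [279.83842465 206.89775391]]
```

View pics/w4.png

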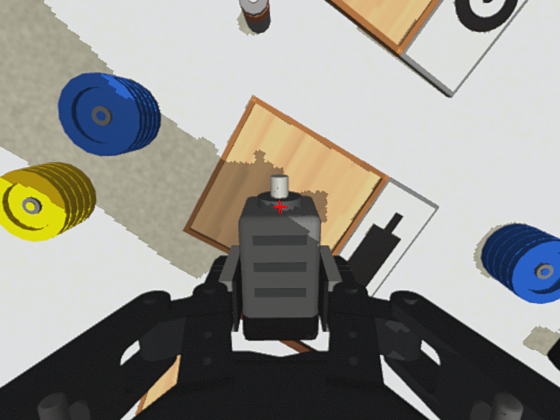

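The motor is held straight and the tray centre falls under the TCP, so I'm lowering.

```bash
python3 -m jog '[[[0,0,-0.035,0,0,0,255],[0,0,-0.065,0,0,0,255],[0,0,-0.08,0,0,0,255],[0,0,-0.087,0,0,0,255],[0,0,-0.087,0,0,0,255],[0,0,-0.087,0,0,0,255],[0,0,-0.087,0,0,0,60],[0,0,-0.087,0,0,0,60],[0,0,-0.087,0,0,0,60],[0,0,-0.087,0,0,0,60]]]'; python3 -m jog '[[[0,0,0,0,0,0,60],[0,0,0.03,0,0,0,60],[0,0,0.06,0,0,0,40],[0,0,0.1,0,0,0,40],[0,0,0.13,0,0,0,40],[0,0,0.14,0,0,0,40],[0,0,0.14,0,0,0,40],[0,0,0.14,0,0,0,40]]]'
python3 - <<'E'
from h import *
m=bot.camera_model('wrist');im=bot.camera('wrist');o=bot.get_obs();print(np.round(o['joint_pos'],2),o['eef_pos'])
np.savez('wm.npz',K=m['K'],T=m['T']);cv2.imwrite('pics/w5.png',im)
E
```

```text
clock: 10.57
eef_pos: [0.5279, -0.1009, 0.0256]
tool_rot: [0.477, 0.879, 0.0, 0.0]
ft_force: [-1.1, -0.2, -0.1]
grip_width: 0.0653
clock: 11.23
eef_pos: [0.5275, -0.1006, 0.1652]
tool_rot: [0.477, 0.879, 0.0, 0.0]
ft_force: [-0.2, -0.3, 0.0]
grip_width: 0.0718
[-0.19  0.36 -0.04  1.18  0.    0.81] [ 0.52652776 -0.10042842  0.16390409]
```

View pics/w5.png

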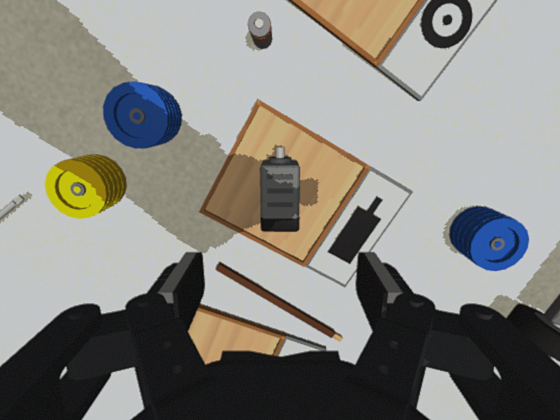

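```bash
python3 -m jog '[[[-0.004,0.02,0,0,0,7,60],[-0.008,0.04,0,0,0,14,60],[-0.012,0.06,0,0,0,21,60],[-0.016,0.08,0,0,0,28,60],[-0.02,0.1,0,0,0,35,60],[-0.024,0.12,0,0,0,42,60],[-0.028,0.14,0,0,0,49,60],[-0.032,0.16,0,0,0,56,60],[-0.036,0.18,0,0,0,63,60],[-0.04,0.193,0,0,0,70,60]]]'; python3 -m jog '[[[0,0,0,0,0,7,60],[0,0,0,0,0,14,60],[0,0,0,0,0,21,60],[0,0,0,0,0,22,60],[0,0,0,0,0,22,60]]]'
python3 - <<'E'
from h import *
z=np.load('wm.npz')
t=ray([(259,100),(368,166),(306,263),(202,211)],.008,z).mean(0);q=ray([(260,170),(299,170),(300,230),(262,231)],.04,z).mean(0);print('tray_motor',t,'motor',q,np.linalg.norm((t-q)[:2]))
m=bot.camera_model('wrist');im=bot.camera('wrist');o=bot.get_obs();print(np.round(o['joint_pos'],2),o['eef_pos'],o['tool_rot'])
np.savez('wm.npz',K=m['K'],T=m['T'])
for q in proj([[.487,.092,.034],[.475,.1019,.034]],m): cv2.drawMarker(im,tuple(int(v) for v in q),(0,0,255),0,10)
cv2.imwrite('pics/w6.png',cv2.resize(im[40:340,80:480],None,fx=2,fy=2,interpolation=cv2.INTER_CUBIC))
E
```

```text
clock: 12.12
eef_pos: [0.4855, 0.0937, 0.1626]
tool_rot: [-0.117, 0.993, 0.0, -0.003]
ft_force: [-0.2, -0.3, 0.3]
grip_width: 0.0651
clock: 12.53
eef_pos: [0.4862, 0.0921, 0.1633]
tool_rot: [-0.3, 0.954, 0.0, -0.002]
ft_force: [0.1, -0.4, 0.2]
grip_width: 0.0652
tray_motor [ 0.52927633 -0.09676221  0.008     ] motor [ 0.52848735 -0.10172298  0.04      ] 0.005023124338315182
[ 0.19  0.28 -0.14  1.15  0.   -0.42] [0.48647892 0.09213411 0.16367675] [-2.99377049e-01  9.54133457e-01  2.06600714e-04 -1.63903619e-03]
```

View pics/w6.png

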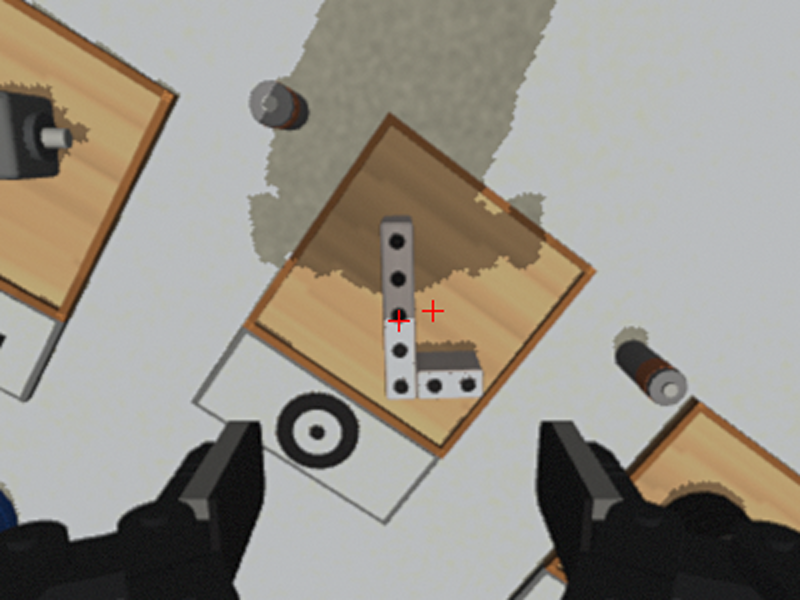

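The wrist crop shows the beam's long leg at column 398, lined up with the jaws, with its middle hole at (398,315). Both cells stand, at (275,103) and (650,375). The motor measures 5 mm from its tray's centre. Now I'm gripping the beam.

```bash
python3 -m jog '[[[0,0,-0.03,0,0,0,60],[0,0,-0.06,0,0,0,60],[0,0,-0.09,0,0,0,60],[0,0,-0.12,0,0,0,60],[0,0,-0.135,0,0,0,60],[0,0,-0.143,0,0,0,60],[0,0,-0.143,0,0,0,60],[0,0,-0.143,0,0,0,255],[0,0,-0.143,0,0,0,255],[0,0,-0.143,0,0,0,255]]]'; python3 -m jog '[[[0,0,0,0,0,0,255],[0,0,0,0,0,0,255],[0,0,0,0,0,0,255],[0,0,0,0,0,0,255],[0,0,0,0,0,0,255],[0,0,0,0,0,0,255]]]'
```

```text
clock: 13.42
eef_pos: [0.4889, 0.0925, 0.0238]
tool_rot: [-0.3, 0.954, -0.0, 0.002]
ft_force: [0.1, -0.5, -0.3]
grip_width: 0.0297
clock: 13.92
eef_pos: [0.4887, 0.0925, 0.0237]
tool_rot: [-0.301, 0.954, -0.0, 0.001]
ft_force: [0.1, -0.3, 6.2]
grip_width: 0.0127
```

```bash
python3 -m jog '[[[0,0,0.03,0,0,0,255],[0,0,0.07,0,0,0,255],[0,0,0.11,0,0,0,255],[0.008,-0.035,0.11,0,0,0,255],[0.016,-0.07,0.11,0,0,0,255],[0.024,-0.105,0.11,0,0,0,255],[0.032,-0.14,0.11,0,0,0,255],[0.04,-0.175,0.11,0,0,0,255],[0.048,-0.21,0.11,0,0,0,255],[0.056,-0.24,0.11,0,0,0,255]]]';  python3 -m jog '[[[0.008,-0.035,0,0,0,0,255],[0.016,-0.07,0,0,0,0,255],[0.024,-0.105,0,0,0,0,255],[0.034,-0.14,0,0,0,0,255],[0.042,-0.171,0,0,0,0,255],[0.042,-0.171,0,0,0,0,255],[0.042,-0.171,0,0,0,0,255]]]'
python3 - <<'E'
from h import *
m=bot.camera_model('wrist');im=bot.camera('wrist');o=bot.get_obs();print(np.round(o['joint_pos'],2),o['eef_pos'])
np.savez('wm.npz',K=m['K'],T=m['T'])
for q in proj([[.5757,-.3081,.008]],m): cv2.drawMarker(im,tuple(int(v) for v in q),(0,0,255),0,10)
cv2.imwrite('pics/w7.png',im)
E
```

```text
clock: 14.75
eef_pos: [0.5433, -0.15, 0.1323]
tool_rot: [-0.3, 0.954, -0.0, -0.0]
ft_force: [0.1, 0.0, -1.6]
grip_width: 0.0124
clock: 15.33
eef_pos: [0.5849, -0.3204, 0.1312]
tool_rot: [-0.299, 0.954, 0.001, -0.0]
ft_force: [-0.0, 1.0, -0.5]
grip_width: 0.0126
[-0.5   0.63  0.33  1.27  0.   -1.11] [ 0.58479073 -0.31887643  0.13136082]
```

View pics/w7.png

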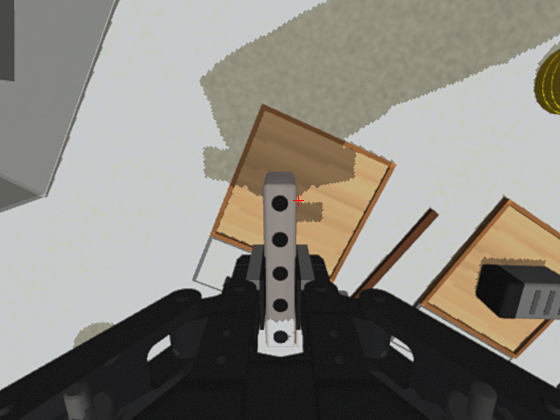

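Run:
```python
from h import *
z=np.load('wm.npz');P=ray([(280,204),(280,240),(280,273),(281,305),(280.5,337)],.1417,z);print(P.round(4))
x=P[4]-P[0];x/=np.linalg.norm(x);y=np.array([-x[1],x[0],0]);c=(P[0]+P[4])/2+.015*y;print('ang',np.degrees(np.arctan2(x[1],x[0])),'beam origin',c,'need shift',np.array([.5757,-.3081])-c[:2])
t=ray([(263,105),(395,163)],.008,z);print('far tray corners',t, 'len',np.linalg.norm(t[0]-t[1]))
```

```text
[[ 0.5559 -0.3409  0.1417]
 [ 0.5688 -0.3319  0.1417]
 [ 0.5815 -0.323   0.1417]
 [ 0.5943 -0.3136  0.1417]
 [ 0.6084 -0.304   0.1417]]
ang 35.008831527693374 beam origin [ 0.57355426 -0.31016264  0.1417    ] need shift [0.00214574 0.00206264]
far tray corners [[ 0.52901486 -0.3753421   0.008     ]
 [ 0.50493911 -0.26138347  0.008     ]] len 0.11647408002831719
```

```bash
python3 -m jog '[[[0.002,0.003,-0.035,0,0,0,255],[0.002,0.003,-0.07,0,0,0,255],[0.002,0.003,-0.095,0,0,0,255],[0.002,0.003,-0.106,0,0,0,255],[0.002,0.003,-0.107,0,0,0,255],[0.002,0.003,-0.107,0,0,0,255],[0.002,0.003,-0.107,0,0,0,150],[0.002,0.003,-0.107,0,0,0,150],[0.002,0.003,-0.107,0,0,0,150],[0.002,0.003,-0.107,0,0,0,150]]]'; python3 -m jog '[[[0,0,0,0,0,0,150],[0,0,0.03,0,0,0,150],[0,0,0.06,0,0,0,80],[0,0,0.1,0,0,0,40],[0,0,0.13,0,0,0,0],[0,0,0.14,0,0,0,0],[0,0,0.14,0,0,0,0],[0,0,0.14,0,0,0,0]]]'
python3 - <<'E'
from h import *
m=bot.camera_model('wrist');im=bot.camera('wrist');o=bot.get_obs();print(np.round(o['joint_pos'],2),o['eef_pos'])
np.savez('wm.npz',K=m['K'],T=m['T']);cv2.imwrite('pics/w8.png',im)
E
```

```text
clock: 16.22
eef_pos: [0.588, -0.3158, 0.0261]
tool_rot: [-0.301, 0.954, -0.0, 0.0]
ft_force: [-0.2, -0.5, -0.0]
grip_width: 0.0352
clock: 16.88
eef_pos: [0.5875, -0.3158, 0.1653]
tool_rot: [-0.301, 0.954, -0.0, 0.0]
ft_force: [-0.4, -0.2, -0.5]
grip_width: 0.0856
[-0.49  0.61  0.38  1.34 -0.   -1.1 ] [ 0.58665624 -0.31532237  0.16358186]
```

View pics/w8.png

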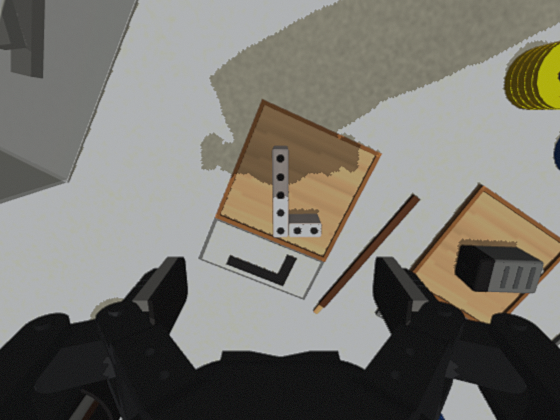

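The beam lies flat in its tray, long leg around (280,190). Next I'm going back for the wheel in the spare tray.

```bash
python3 - <<'E'
from h import *
z=np.load('wm.npz');P=ray([(280.5,158),(280.5,230)],.034,z);x=P[1]-P[0];print(np.linalg.norm(x));x/=np.linalg.norm(x);y=np.array([-x[1],x[0],0]);c=P.mean(0)+.015*y
t=ray([(263,100),(379,153),(324,260),(218,215)],.008,z).mean(0);print('beam',c,'tray',t)
E
python3 -m jog '[[[-0.005,0.04,0,0,0,0,0],[-0.01,0.08,0,0,0,0,0],[-0.015,0.12,0,0,0,0,0],[-0.02,0.16,0,0,0,0,0],[-0.025,0.2,0,0,0,0,0],[-0.03,0.24,0,0,0,0,0],[-0.035,0.28,0,0,0,0,0],[-0.04,0.32,0,0,0,0,0],[-0.045,0.36,0,0,0,0,0],[-0.05,0.4,0,0,0,0,0]]]';  python3 -m jog '[[[-0.008,0.04,0,0,0,0,0],[-0.016,0.08,0,0,0,0,0],[-0.024,0.12,0,0,0,0,0],[-0.032,0.16,0,0,0,0,0],[-0.036,0.2,0,0,0,0,0],[-0.038,0.212,0,0,0,0,0],[-0.038,0.212,0,0,0,0,0],[-0.038,0.212,0,0,0,0,0]]]'
python3 - <<'E'
from h import *
m=bot.camera_model('wrist');im=bot.camera('wrist');o=bot.get_obs();print(np.round(o['joint_pos'],2),o['eef_pos'])
np.savez('wm.npz',K=m['K'],T=m['T'])
for q in proj([[o['eef_pos'][0],o['eef_pos'][1],.042]],m): print(q);cv2.drawMarker(im,tuple(int(v) for v in q),(0,0,255),0,10)
cv2.imwrite('pics/w9.png',im)
E
```

```text
0.06446828610177778
beam [ 0.5765761 -0.3048282  0.034    ] tray [ 0.5743884  -0.30678477  0.008     ]
clock: 17.77
eef_pos: [0.5351, 0.0858, 0.1625]
tool_rot: [-0.301, 0.954, 0.0, -0.003]
ft_force: [0.7, -0.8, -0.0]
grip_width: 0.0856
clock: 18.43
eef_pos: [0.498, 0.296, 0.1628]
tool_rot: [-0.301, 0.953, -0.001, -0.002]
ft_force: [0.0, -0.3, -0.5]
grip_width: 0.0855
[ 0.53  0.44  0.09  1.23 -0.   -0.08] [0.49854375 0.29505509 0.16333697]
[278.98318575 201.98209839]
```

View pics/w9.png

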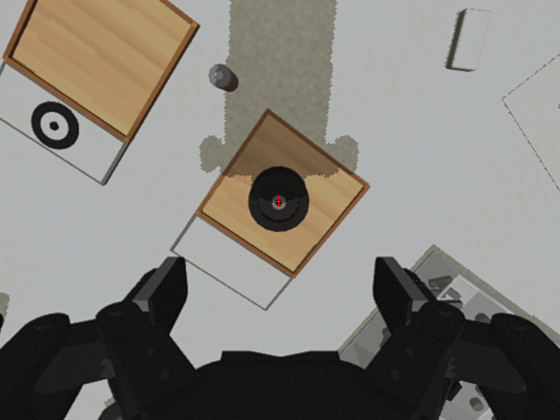

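The beam measures 3 mm from its tray's centre. The wheel's hub at (279,201) is right under the TCP.

```bash
python3 -m jog '[[[0,0,-0.03,0,0,0,0],[0,0,-0.06,0,0,0,0],[0,0,-0.09,0,0,0,0],[0,0,-0.12,0,0,0,0],[0,0,-0.14,0,0,0,0],[0,0,-0.14,0,0,0,0],[0,0,-0.14,0,0,0,0],[0,0,-0.14,0,0,0,255],[0,0,-0.14,0,0,0,255],[0,0,-0.14,0,0,0,255]]]'; python3 -m jog '[[[0,0,0,0,0,0,255],[0,0,0,0,0,0,255],[0,0,0,0,0,0,255],[0,0,0,0,0,0,255],[0,0,0.03,0,0,0,255],[0,0,0.06,0,0,0,255],[0,0,0.1,0,0,0,255],[0,0,0.11,0,0,0,255],[0,0,0.11,0,0,0,255]]]'
```

```text
clock: 19.32
eef_pos: [0.501, 0.2967, 0.0274]
tool_rot: [-0.3, 0.954, 0.0, 0.002]
ft_force: [2.0, -3.9, 6.4]
grip_width: 0.0514
clock: 20.07
eef_pos: [0.5023, 0.2982, 0.1406]
tool_rot: [-0.301, 0.954, 0.001, 0.005]
ft_force: [0.3, -0.4, -0.3]
grip_width: 0.0502
```

```bash
python3 -m jog '[[[-0.003,-0.035,0,0,0,0,255],[-0.007,-0.07,0,0,0,0,255],[-0.011,-0.105,0,0,0,0,255],[-0.015,-0.14,0,0,0,0,255],[-0.019,-0.175,0,0,0,0,255],[-0.021,-0.203,0,0,0,0,255],[-0.021,-0.203,0,0,0,0,255],[-0.021,-0.203,0,0,0,0,255],[-0.021,-0.203,0,0,0,0,255]]]'
python3 - <<'E'
from h import *
m=bot.camera_model('wrist');im=bot.camera('wrist');o=bot.get_obs();print(np.round(o['joint_pos'],2),o['eef_pos'])
np.savez('wm.npz',K=m['K'],T=m['T'])
for q in proj([[o['eef_pos'][0],o['eef_pos'][1],.008],[.4785,.0938,.008]],m): print(q);cv2.drawMarker(im,tuple(int(v) for v in q),(0,0,255),0,10)
cv2.imwrite('pics/w10.png',im)
E
```

```text
clock: 20.82
eef_pos: [0.478, 0.0935, 0.1345]
tool_rot: [-0.3, 0.954, 0.0, -0.001]
ft_force: [0.5, 0.8, -1.2]
grip_width: 0.0502
[ 0.19  0.29 -0.21  1.07  0.   -0.42] [0.47822555 0.09397412 0.1346228 ]
[280.37526481 200.29062786]
[280.02509629 200.43165873]
```

View pics/w10.png

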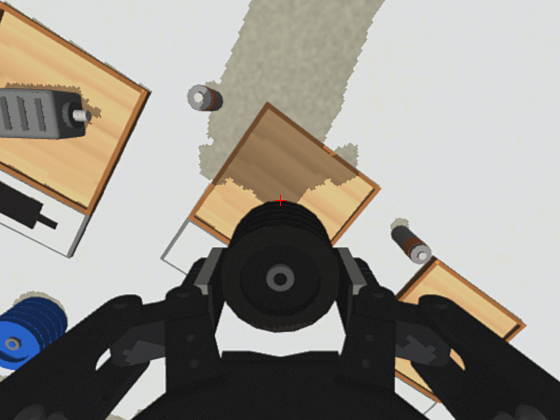

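```bash
python3 -m jog '[[[0,0,-0.035,0,0,0,255],[0,0,-0.07,0,0,0,255],[0,0,-0.095,0,0,0,255],[0,0,-0.106,0,0,0,255],[0,0,-0.108,0,0,0,255],[0,0,-0.108,0,0,0,255],[0,0,-0.108,0,0,0,40],[0,0,-0.108,0,0,0,40],[0,0,-0.108,0,0,0,40],[0,0,-0.108,0,0,0,40]]]'; python3 -m jog '[[[0,0,0,0,0,0,0],[0,0,0,0,0,0,0],[0,0,0.03,0,0,0,0],[0,0,0.06,0,0,0,0],[0,0,0.1,0,0,0,0],[0,0,0.14,0,0,0,0],[-0.03,0,0.17,0,0,0,0],[-0.07,0,0.18,0,0,0,0],[-0.11,0,0.18,0,0,0,0],[-0.15,0,0.18,0,0,0,0]]]'; python3 -m jog '[[[-0.03,0,0,0,0,0,0],[-0.03,0,0,0,0,0,0],[-0.03,0,0,0,0,0,0],[-0.03,0,0,0,0,0,0]]]'
python3 - <<'E'
from h import *
m=bot.camera_model('top');im=bot.camera('top')
for n,c,h in [('w',(.4785,.0938),.04),('m',(.5288,-.101),.04),('b',(.5757,-.3081),.034)]:
    q=proj([[*c,h]],m)[0];cv2.drawMarker(im,tuple(int(round(v)) for v in q),(0,0,255),0,6)
cv2.imwrite('pics/top3.png',np.clip(cv2.resize(im[130:330,80:480],None,fx=2,fy=2,interpolation=cv2.INTER_CUBIC)*1.4,0,255).astype(np.uint8))
E
```

```text
clock: 21.7
eef_pos: [0.4788, 0.0938, 0.0274]
tool_rot: [-0.301, 0.954, -0.0, 0.0]
ft_force: [-0.0, -0.2, 0.5]
grip_width: 0.072
clock: 22.53
eef_pos: [0.3277, 0.0933, 0.2083]
tool_rot: [-0.3, 0.954, 0.0, 0.001]
ft_force: [-0.1, 0.9, 0.8]
grip_width: 0.0854
clock: 22.87
eef_pos: [0.2994, 0.0935, 0.2078]
tool_rot: [-0.301, 0.954, -0.0, 0.001]
ft_force: [0.9, 0.0, 0.2]
grip_width: 0.0852
```

View pics/top3.png

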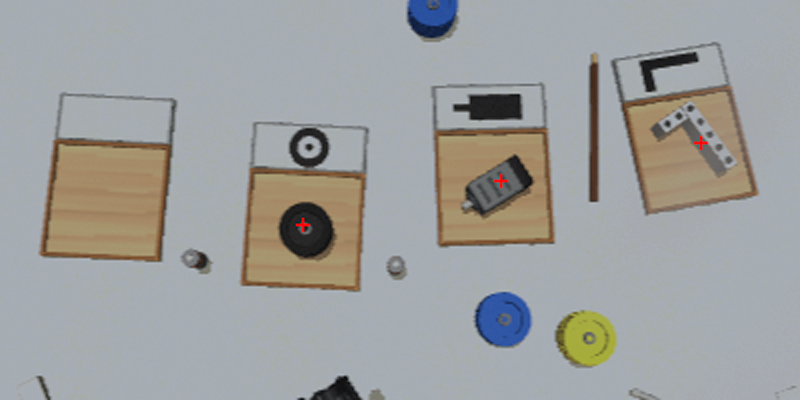

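```bash
python3 -c "
from workcell import bot
print(bot.job_done())"
```

```text
the job is handed in; nothing more can be done
None
```

I moved the wheel to the spare tray, the motor to its own tray, the beam to its own tray, and then the wheel from the spare tray to its own. I handed the job in at about 23 s on the robot's clock; the hand-in reports no verdict.

My last checks:
- **Motor:** after release, the wrist view put it about 5 mm from its tray's centre.
- **Beam:** after release, the wrist view put it about 3 mm from its tray's centre.
- **Wheel:** I read this from the final top view only. The hub is about 5 mm from my estimate of the tray's centre, inside the 15 mm limit.
- **Cells and tool:** both battery cells stand where they were at the start, and the gripper is open and clear of everything.

No check failed. My separate estimates of the tray centres differed from each other by 2–4 mm.

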